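Lay the upright tester down onto its feet at the stop bar

ROBOT

A 6-joint arm with a two-finger parallel gripper is mounted at the origin on the work surface. World frame = base frame: x ahead of the robot, y to its left, z up, the work surface at z = 0. Lengths are in mm, angles in rad, forces in N, time in s.
With the tool pointing down it reaches from about 350 to 850 mm from the base axis. Payload 8.1 kg.
Tool frame: the origin (TCP) lies midway between the tips of the shut fingers; the grasp point (between the pads) lies 19 mm behind it (bot.grip_point_offset is the distance from the TCP to the grasp point, in mm); x points along the fingers, y is the direction in which the jaws open and shut, and the axes are right-handed (so a half turn about x gives the same grasp; the last joint's range is limited). The gripper opens to 93 mm and grips with 3 to 60 N. Pads are 15 mm wide; open, the fingers measure 128 mm over their backs; the gripper's body (75 mm by 188 mm) begins 65 mm behind the grasp point.
Start: joints at [-1.272, 0.13, 1.488, -0, 1.523, -0.085], TCP at [224.688, -556.346, 218.635] pointing down, gripper open.
Joint ranges: [-2.96, 2.96], [-0.89, 2.26], [0.02, 2.5], [-1.34, 4.48], [0, 2.73], [-2.66, 2.66]. Speed limits (rad/s): [2.39, 2.39, 2.79, 3.14, 3.14, 3.14].

INTERFACE

Orientations are given as a unit quaternion [x, y, z, w].
In Python, from cell import bot, fingers, planner, imaging, ticket gives the robot as it stands. Calls block until the motion is done:
- bot.move_to(position, orientation): joint-space move of the TCP to a pose.
- bot.move_straight(position, attitude=None, max_speed=150): straight line of the TCP; attitude=None keeps the orientation; max_speed is the mean speed in mm/s.
- bot.move_joints(angles): joint-space move.
- fingers.ungrasp() and fingers.close(): open the fingers fully, or close them until they stop; the grip force is fixed at half the most.
- bot.hold(seconds).
- planner.ik(position, orientation): joint angles nearest the present ones, or None.
- bot.state(): the state.
- imaging.get_image(name): name is "scene" or "top" or "wrist"; returns the picture (384x512x3 uint8, blue, green, red); there is no depth.
- imaging.camera_info(name): a dict with "K" (3x3 intrinsics, pixels), "k1" (the pictures are not rectified: a ray, as slopes to the right and down, at radius r is drawn at 1 + k1 r^2 times it, then the intrinsics apply), "T" (4x4, takes a point from camera to world coordinates); the wrist camera has in their place "tool_from_camera" (4x4, takes a point from camera to tool coordinates, whose origin is the TCP and whose axes are the tool frame's). Camera axes: x right, y up, looking along -z (the intrinsics and any distortion apply to the point x, -y, -z); pixel columns grow to the right and rows downward; lengths in mm; the calibration is good to about 2 mm. A picture is of the moment at which its call begins: read the wrist's pose just before it. camera_info takes no time and is no camera call.
A pose or a line that the arm cannot do raises bot.PlanningError and nothing moves.
- ticket.sign_off(): hands the job in, once; it reports no verdict.
The state is a dict: "t": time; "joint_positions": joint angles; "dq": joint speeds; "effort": joint torques, N m; "tool_pos": TCP position; "tcp_rot": TCP orientation; "force": force on the tool from outside, world axes, zero at the start; "moment": the same for the moment, N m; "grip_width": finger opening in mm.
Only numpy, scipy, OpenCV 4.12 (cv2) and the standard library are available. Lean on these libraries where they do the work, as an engineer would, in place of code of your own. Each camera call takes 0.05 s, during which the arm holds its last target. There are 200 camera calls.

TASK

The orange tester has been left standing on its rear end, its lower edge by the aluminium stop bar on the bench mat. With the fingertips only, never gripping or lifting it, tip it over that edge, across the stop bar, and hold it back all the way down (fingertips hooked behind its carrying handle can both push it and hold it back), so that it comes down gently onto its four rubber feet, handle on top, with its rear end still at the bar. Leave everything else on the bench where it is.

Things in the scene. Friction and masses are not known exactly. Their poses are not given: they have to be found in the camera images.
- tester: Loose orange bench tester, black bumpers, 0.6-0.94 kg, 80x130x188 mm (its x,y,z), at first upright on its rear end. Origin: centre of rear end face. z: rear to front panel (knobs rise 10 mm more); x: towards its underside, to be laid down. Case faces at x=-40 and 40. 4 rubber feet, 16 mm dia, 12 mm high, on the underside at z=34,160, y=+-46. Leaned past about 23 deg it falls unless held back.
- tester_handle (a point): Middle of the tester's rigid handle: round grip bar, 14 mm diameter, 148 mm long along tester y, at x=-87, z=168 mm in the tester's frame. Between bar and case is a 40 mm gap, open from above at the start. Arms run from the bar's ends (y=+-74) back to the middle of the case's sides. With the tester lying on its feet the bar is 139 mm above the bench.
- tester_edge (a point): Middle of the tester's lower edge on its underside (x=40, y=0, z=0 mm in the tester's frame), about which it tips: on the bench beside the stop bar at the start, 12 mm above the bench when the tester lies on its feet.
- stop: Aluminium stop bar fixed to the bench: 12 mm wide (its x), 270 long (its y), 6 high, a screw 18 mm wide and 20 high near each end. Origin: centre of its underside. Its x is the direction in which the tester is laid down; the tester stands on its -x side, 3-5 mm away, square within 2 deg. Once laid, the tester's rear pair of feet stands just beyond the bar.
- meter: Hand-held orange and black meter lying on its back, 174 x 72 x 34 mm, origin at the centre of its underside, x along its length. Bystander.
- pink_bottle: Pink capped bottle, 58 mm diameter, 170 mm high, upright, origin at the centre of its base. Bystander.
- white_bottle: White bottle with red cap and paper label, 54 mm diameter, 150 mm high, upright, origin at the centre of its base. Bystander.
- screw_jar: Small glass jar with black lid, 48 mm diameter, 55 mm high, origin at the centre of its base. Bystander.
- screwdriver: Red screwdriver lying flat, 160 mm long along its x. Bystander.
- spool: Blue solder reel lying on its flange, 60 mm diameter, 38 mm high, origin at the centre of its underside. Bystander.
- pliers: Red-handled pliers lying flat, about 165 mm long along their x, 14 mm high. Bystander.

How it is judged (in metres and radians):
On the way:
1. the tester is being tipped over its lower edge at the stop bar (leaning more than 40 degrees, not yet down) (angle between tester's own z axis and vertical between 0.7 and 1.4 rad and x of tester_edge in the frame of stop between -0.03 and 0.02 m), for 0.2 s.
At the end, for the whole second after the job is handed in: The tester lies still on its four feet (within 3.5 degrees of level) with the handle on top; its rear lower edge is above or just behind the stop bar (-26 to +12 mm from the bar's centre line, within 50 mm sideways of the bar's middle) and it is square to the bar within 0.2 rad (angle between tester's own z axis and vertical between 1.51 and 1.63 rad and height (world z) of tester_handle between 0.13 and 0.148 m and x of tester_edge in the frame of stop between -0.026 and 0.012 m and y of tester_edge in the frame of stop between -0.05 and 0.05 m and angle between the y axis of tester and the y axis of stop, either way round below 0.2 rad and linear speed of tester below 0.01 m/s); the robot touches nothing.
It fails at once if the tester is lifted or falls the wrong way (its lower edge rises more than 35 mm off the bench) (height (world z) of tester_edge above 0.035 m).
It fails at once if the tester is dropped: it turns faster than 2.5 rad/s (angular speed of tester above 2.5 rad/s).
It fails at once if a bystander is moved by more than 20 mm (distance of any of meter, pink_bottle, white_bottle, screw_jar, screwdriver, spool, pliers from where it was at the start of the episode above 0.02 m).
It fails at once if the tester is gripped or pressed hard (the fingers bear on it with over 25 N) (contact force between the fingers and tester above 25 N).
It also fails if it takes over 43 s, if anything falls off the work surface, if the arm or the gripper's body presses on something with over 40 N, if the wrist force passes 120 N, or if a joint passes its speed limit or range.

## Working session

There is one attempt and no reset: what is moved stays moved. The work goes in short steps, each a Python script; the robot and the scene stay as the last script left them, time stands still between calls to the robot, and variables do not carry over. Pictures are saved under pics/ and viewed, about 8 in all and at most 12, crops included, and the job is handed in when it is done.

```bash
ls; mkdir -p pics
python3 - <<'E'
from cell import bot, fingers, planner, imaging, ticket
import cv2, numpy as np
for n in("scene","top"):
    cv2.imwrite(f"pics/{n}0.png",imaging.get_image(n))
    i=imaging.camera_info(n);print(n,{k:np.round(v,3).tolist() for k,v in i.items()})
s=bot.state();print(s)
E
```

```text
pics
scene {'K': [[362.704, 0.0, 255.975], [0.0, 362.704, 189.865], [0.0, 0.0, 1.0]], 'k1': -0.091, 'T': [[-0.18, -0.835, 0.519, 1085.997], [0.984, -0.154, 0.094, 148.921], [0.002, 0.528, 0.85, 947.255], [0.0, 0.0, 0.0, 1.0]]}
top {'K': [[392.299, 0.0, 254.22], [0.0, 392.299, 193.499], [0.0, 0.0, 1.0]], 'k1': -0.102, 'T': [[-0.007, 0.993, -0.117, 449.313], [-1.0, -0.006, 0.009, 64.832], [0.009, 0.117, 0.993, 1033.884], [0.0, 0.0, 0.0, 1.0]]}
{'t': 0.1, 'joint_positions': array([-1.27242458e+00,  1.31060207e-01,  1.48915480e+00, -2.41562809e-05,
        1.52304313e+00, -8.53603817e-02]), 'dq': array([-0.00154718, -0.00222891, -0.00169495,  0.00019507, -0.00027985,
       -0.00024814]), 'effort': array([ 3.21195866e-04, -5.61339498e+01, -4.93098485e+01,  7.70151266e-02,
        2.90071545e-02, -6.66325013e-05]), 'tool_pos': array([ 224.5106525 , -555.85007919,  217.71612393]), 'tcp_rot': array([-0.69406005, -0.13542389,  0.6942022 , -0.1342547 ]), 'force': array([-0.00366099, -0.12510532,  0.44540421]), 'moment': array([-0.02766893,  0.02915469, -0.03917082]), 'grip_width': 93.00574522174728}
```

View pics/scene0.png

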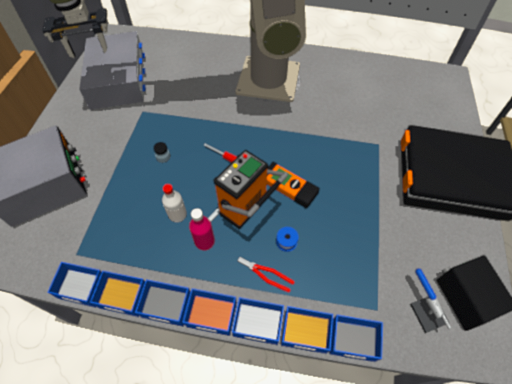

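View pics/top0.png

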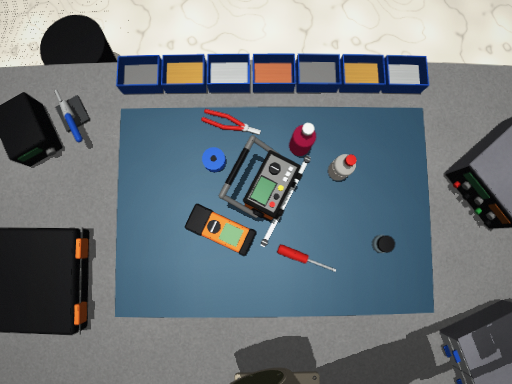

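```bash
cat > h.py <<'E'
import numpy as np, cv2
from cell import bot, fingers, planner, imaging, ticket
def ray(n,uv,T=None):
    i=imaging.camera_info(n);K=np.array(i["K"]);T=np.array(i["T"]) if T is None else T
    p=cv2.undistortPoints(np.array([[uv]],float),K,np.array([i["k1"],0,0,0,0.]))[0,0]
    return T[:3,3],T[:3,:3]@np.array([p[0],-p[1],-1])
def onz(n,uv,z,T=None):
    o,d=ray(n,uv,T);return o+d*(z-o[2])/d[2]
E
python3 - <<'E'
import cv2
a=cv2.imread("pics/top0.png")[110:280,190:390];cv2.imwrite("pics/topc.png",cv2.resize(a,None,fx=4,fy=3.5 and 4,interpolation=cv2.INTER_CUBIC)[:600] if 0 else cv2.resize(a[:150],None,fx=4,fy=4,interpolation=cv2.INTER_CUBIC))
E
```

```text
(no output)
```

View pics/topc.png

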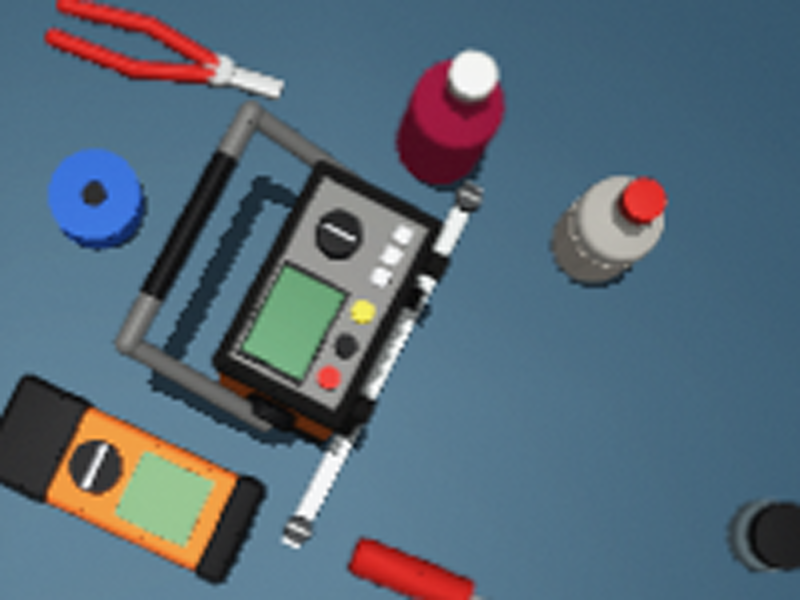

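Run:
```python
from h import *
P=lambda c,z:onz("top",(c[0]/4+190-.375,c[1]/4+110-.375),z)
s1=P((468,195),20);s2=P((297,528),20)
h1=P((252,110),168);h2=P((126,345),168)
c=[P(x,188) for x in((318,165),(440,228),(345,430),(218,362))]
np.set_printoptions(precision=1,suppress=True)
def a(v):return np.degrees(np.arctan2(v[1],v[0]))
print("screws",s1,s2,(s1+s2)/2,np.linalg.norm(s1-s2),a(s1-s2))
print("handle",h1,h2,(h1+h2)/2,np.linalg.norm(h1-h2),a(h1-h2))
print("panel",*c,sum(c)/4,a(c[0]-c[3]),a(c[1]-c[2]),np.linalg.norm(c[0]-c[3]))
for n,p,z in(("pink",(473,78),170),("white",(644,200),150),("spool",(95,195),38),("sd",(360,565),15),("sd2",(580,640),5),("meter",(260,490),34),("meter2",(90,410),34)):print(n,P(p,z))
```

```text
screws [660.8 -83.8  20. ] [443.7  31.3  20. ] [552.3 -26.3  20. ] 245.8143031394142 -27.933255484574318
handle [679.6  59.3 168. ] [546.1 130.2 168. ] [612.9  94.7 168. ] 151.10617792457313 -27.971433135656778
panel [643.   23.3 188. ] [607.4 -43.3 188. ] [497.   10.4 188. ] [534.3  78.8 188. ] [570.4  17.3 188. ] -27.063011040105735 -25.956861005950778 122.00747823722537
pink [697.4 -66.5 170. ]
white [ 630.6 -167.1  150. ]
spool [658.4 160.3  38. ]
sd [419.5  -9.3  15. ]
sd2 [ 368.9 -153.1    5. ]
meter [467.9  55.   34. ]
meter2 [519.5 163.2  34. ]
```

```bash
cat >> h.py <<'E'
from scipy.spatial.transform import Rotation as R
A=np.radians(-28.0); U=np.array([np.cos(A),np.sin(A),0]); N=np.array([U[1],-U[0],0])   # bar direction, laying direction
Z=np.array([0,0,1.]); HB=np.array([612.9,94.7,0])       # handle bar middle at start (plan view)
E0=HB+127*N                                            # tipping edge
S=1                                                    # jaw axis sign
def pose(th,dl=35.,d=42.,g=2.5,back=0.,ez=None):
    """finger pose for tester lean th (deg): fingers at dl to the case face, tip d past the bar, g clear of the bar"""
    t=np.radians(th); X=N*np.cos(t)-Z*np.sin(t); W=N*np.sin(t)+Z*np.cos(t)
    ez=max(0,(th-74)/16*12) if ez is None else ez
    B=E0+Z*ez-127*X+168*W
    l=np.radians(dl); p=np.sin(l)*X-np.cos(l)*W; q=np.cos(l)*X+np.sin(l)*W
    y=S*U; M=np.stack([p,y,np.cross(p,y)],1)
    return B+q*(14.5+g)+p*(d-back), R.from_matrix(M).as_quat()
def par(th):
    f=np.clip((th-40)/50,0,1); return dict(dl=35-5*f,d=42-12*f,g=2.5)
E
python3 - <<'E'
import h; from h import *
np.set_printoptions(precision=2,suppress=True)
print(E0)
for S in(1,-1):
    h.S=S
    for back in(0,130):
      for th in(0,20,40,60,75,90,93):
        if back and 0<th<90: continue
        p,q=pose(th,back=back,**par(th));print(S,back,th,p,planner.ik(p,q))
s=bot.state()
i=imaging.camera_info("wrist");print(i)
E
```

```text
[553.28 -17.43   0.  ]
1 0 0 [595.05  61.13 143.35] [ 0.28  0.6   1.17 -0.44  1.8   0.76]
1 0 20 [569.52  13.11 165.14] [ 0.08  0.23  1.5  -0.22  1.56  0.59]
1 0 40 [542.02 -38.6  167.01] [-0.22 -0.03  1.75  0.09  1.4   0.25]
1 0 60 [515.6  -88.29 153.12] [-0.61 -0.07  1.89  0.48  1.4  -0.22]
1 0 75 [ 497.59 -122.16  130.83] [-0.85  0.09  1.9   0.7   1.5  -0.54]
1 0 90 [ 482.61 -150.33  109.28] [-1.02  0.35  1.83  0.85  1.65 -0.78]
1 0 93 [ 480.32 -154.65  103.52] [-1.04  0.41  1.81  0.87  1.67 -0.82]
1 130 0 [630.06 126.97 249.84] [ 0.35  0.71  0.82 -0.45  2.05  0.72]
1 130 90 [ 429.76 -249.74  174.28] [-1.18  0.37  1.66  0.77  1.85 -0.77]
1 130 93 [ 425.94 -256.92  162.54] [-1.2   0.44  1.63  0.78  1.87 -0.8 ]
-1 0 0 [595.05  61.13 143.35] [ 0.28  0.6   1.17 -0.44  1.8  -2.38]
-1 0 20 [569.52  13.11 165.14] [ 0.08  0.23  1.5  -0.22  1.56 -2.56]
-1 0 40 [542.02 -38.6  167.01] None
-1 0 60 [515.6  -88.29 153.12] None
-1 0 75 [ 497.59 -122.16  130.83] [-0.85  0.09  1.9   0.7   1.5   2.6 ]
-1 0 90 [ 482.61 -150.33  109.28] [-1.02  0.35  1.83  0.85  1.65  2.36]
-1 0 93 [ 480.32 -154.65  103.52] [-1.04  0.41  1.81  0.87  1.67  2.32]
-1 130 0 [630.06 126.97 249.84] [ 0.35  0.71  0.82 -0.45  2.05 -2.43]
-1 130 90 [ 429.76 -249.74  174.28] [-1.18  0.37  1.66  0.77  1.85  2.37]
-1 130 93 [ 425.94 -256.92  162.54] [-1.2   0.44  1.63  0.78  1.87  2.34]
{'K': array([[325.97,   0.  , 254.61],
       [  0.  , 325.97, 188.55],
       [  0.  ,   0.  ,   1.  ]]), 'k1': -0.02989131061099734, 'tool_from_camera': array([[  -0.  ,    0.29,   -0.96, -166.  ],
       [   1.  ,    0.  ,    0.  ,    0.42],
       [   0.  ,   -0.96,   -0.29,  -82.68],
       [   0.  ,    0.  ,    0.  ,    1.  ]])}
```

Run:
```python
from h import *
t0=bot.state()['t']
s=bot.state();p=s['tool_pos'].copy();p[2]=420
bot.move_straight(p,max_speed=300)
p,q=pose(0,back=110)
bot.move_to(p+[0,0,170],q)
bot.move_straight(p,max_speed=250)
fingers.close()
s=bot.state();print(s['t'],s['tool_pos'],p,s['force'],s['grip_width'])
np.save("wp.npy",np.r_[s['tool_pos'],s['tcp_rot']])
cv2.imwrite("pics/w1.png",imaging.get_image("wrist"))
```

```text
6.0 [624.68159769 116.84099819 233.43756568] [624.67322613 116.84221796 233.45313843] [-0.12998725 -0.44422089 -0.07875105] 0.6619804266875271
```

View pics/w1.png

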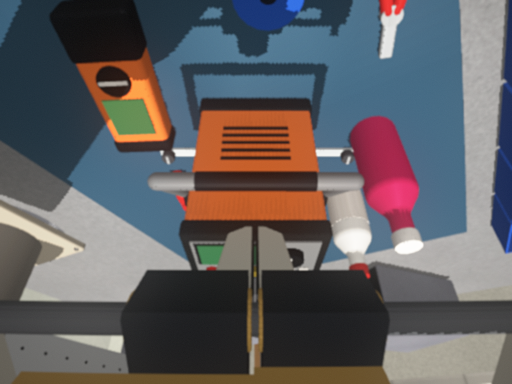

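Run:
```python
from h import *
w=np.load("wp.npy");T=np.eye(4);T[:3,:3]=R.from_quat(w[3:]).as_matrix();T[:3,3]=w[:3]
T=T@np.array(imaging.camera_info("wrist")["tool_from_camera"])
g=cv2.imread("pics/w1.png")[:,:,:].max(2)
print([int(v) for v in g[160:205,257]],[int(v) for v in g[205:240,230]])
for nm,a,b,z in(("bar",(157,182),(355,182),168),("panel",(182,222),(330,222),188)):
    a,b=onz("wrist",a,z,T),onz("wrist",b,z,T);m=(a+b)/2
    print(nm,a,b,np.linalg.norm(a-b),np.degrees(np.arctan2(*(b-a)[[1,0]])),"mid rel HB n,u",(m-HB)@N,(m-HB)@U)
```

```text
[180, 200, 200, 198, 199, 200, 199, 200, 200, 200, 184, 123, 64, 50, 50, 53, 54, 55, 55, 58, 60, 63, 63, 72, 77, 80, 76, 68, 59, 56, 92, 155, 191, 199, 199, 198, 199, 198, 198, 198, 198, 198, 197, 197, 196] [194, 195, 195, 196, 194, 195, 194, 193, 194, 195, 196, 195, 194, 185, 151, 91, 50, 45, 46, 46, 48, 48, 45, 47, 47, 46, 59, 96, 125, 135, 136, 134, 135, 134, 134]
bar [547.79175427 127.23650897 168.        ] [679.20099441  57.03249149 168.        ] 148.98655128646595 -28.112897142443362 mid rel HB n,u 1.9852210567946436 1.7309964749478806
panel [551.56816378  97.56156899 188.        ] [652.46751592  43.6266648  188.        ] 114.41002207991173 -28.126358926336316 mid rel HB n,u 26.393096194447576 1.7086495027059954
```

```bash
sed -i 's/^HB=.*//; s/HB=np.array(\[612.9,94.7,0\])/HB=np.array([612.9,94.7,0])+0.8*N+1.0*U/' h.py
cat >> h.py <<'E'
def par(th):
    f=np.clip((th-45)/45,0,1); dl=20+15*np.clip(th/18,0,1)-5*f; d=42-12*f
    l=np.radians(dl); return dict(dl=dl,d=d,g=(47-22*np.cos(l)-d*np.sin(l))/2 if th<45 else 2.5)
def F():
    s=bot.state(); f=s['force']; m=s['moment']; return s['t'],f@N,f@U,f[2]
def sweep(ths,speed=45,lim=12):
    for th in ths:
        p,q=pose(th,**par(th)); bot.move_straight(p,q,max_speed=speed)
        v=F(); print(round(th,1),np.round(v,2).tolist())
        if np.linalg.norm(v[1:])>lim: print("LIMIT"); break
E
python3 - <<'E'
from h import *
p,q=pose(0,back=110,**par(0)); bot.move_straight(p,q); print(F())
for b in (45,20,0):
    p,q=pose(0,back=b,**par(0)); bot.move_straight(p,max_speed=90); v=F();print(b,v)
    if np.linalg.norm(v[1:])>6: break
else: sweep([3,6,9,12,15,18])
cv2.imwrite("pics/s2.png",cv2.resize(imaging.get_image("scene")[110:270,150:350],None,fx=3,fy=3))
E
```

```text
(6.4833, np.float64(-0.32410424625183026), np.float64(-0.32710840734592006), np.float64(0.2959787448572752))
45 (7.3583, np.float64(0.22014411902863093), np.float64(0.651287482881463), np.float64(0.5630694422109026))
20 (7.7833, np.float64(0.012365683646068406), np.float64(0.035931788585688997), np.float64(0.5453009173431593))
0 (8.1583, np.float64(-0.3671577128381939), np.float64(0.43624634157801917), np.float64(1.257181630214138))
3 [8.53, -2.87, 0.15, 0.66]
6 [8.91, -2.59, 0.39, 0.75]
9 [9.28, -1.59, 0.12, 1.82]
12 [9.66, -1.57, -0.06, 0.06]
15 [10.03, -1.35, 0.33, -0.0]
18 [10.41, -0.64, 1.35, 0.55]
```

View pics/s2.png

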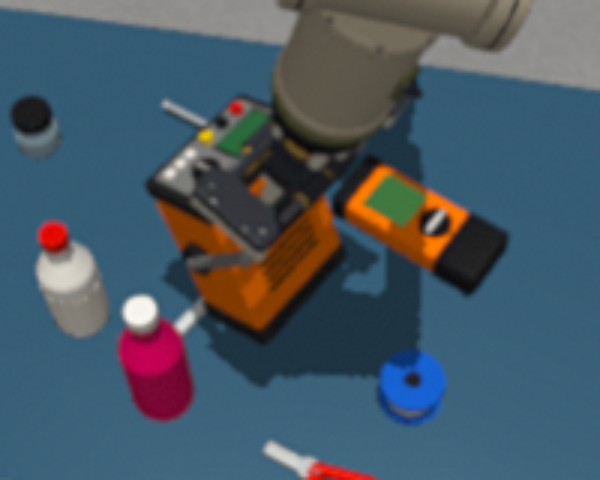

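The tester leans cleanly with low force (case back edge about (265,335), fingers in the gap). I'll continue through the balance point slowly.

Run:
```python
from h import *
sweep(list(range(20,36,2)),speed=30)
sweep(range(38,60,3),speed=50)
cv2.imwrite("pics/s3.png",cv2.resize(imaging.get_image("scene")[110:270,150:350],None,fx=3,fy=3))
```

```text
20 [10.81, -0.97, 1.59, 0.5]
22 [11.16, -0.34, -0.16, -1.0]
24 [11.51, 0.06, 1.2, -0.1]
26 [11.86, -0.19, -0.06, 1.12]
28 [12.21, 0.43, -0.6, 0.84]
30 [12.56, 1.0, -1.04, -0.35]
32 [12.91, 0.79, -0.11, 0.35]
34 [13.26, 0.64, 0.04, 0.87]
38 [13.64, 1.46, -0.01, -1.26]
41 [13.97, 1.14, 0.51, -1.12]
44 [14.29, 0.19, 0.26, -1.66]
47 [14.62, 0.64, 0.65, -1.9]
50 [14.94, 2.3, 0.02, -0.74]
53 [15.27, 1.84, -0.22, -2.1]
56 [15.59, 1.25, 0.32, -2.88]
59 [15.92, 1.22, 0.27, -2.67]
```

View pics/s3.png

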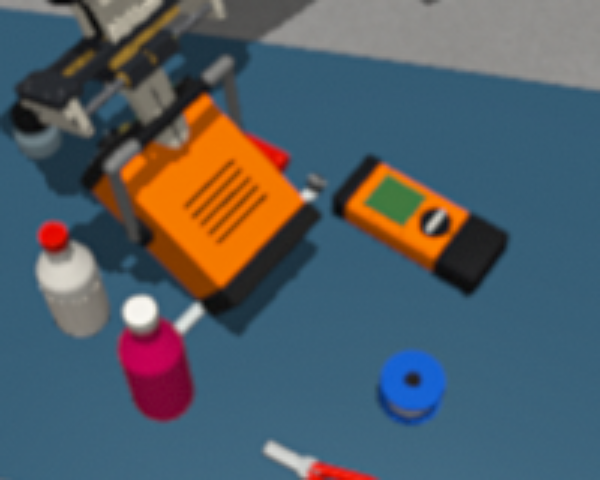

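Run:
```python
from h import *
sweep(list(range(62,75,3))+list(range(76,94,2)),speed=35)
bot.hold(0.3);print(F())
cv2.imwrite("pics/s4.png",cv2.resize(imaging.get_image("scene")[110:270,150:350],None,fx=3,fy=3))
```

```text
62 [16.37, 1.45, -0.28, -2.81]
65 [16.77, 0.91, 0.13, -1.93]
68 [17.18, -0.51, -0.55, -2.54]
71 [17.58, 0.33, 0.4, -3.14]
74 [17.99, 0.72, -0.75, -2.41]
76 [18.29, 1.54, -1.38, -1.89]
78 [18.59, 1.53, -0.58, -2.59]
80 [18.89, 0.3, 0.02, -3.61]
82 [19.19, 1.13, 1.14, -3.24]
84 [19.49, -0.17, 0.42, -3.31]
86 [19.79, 0.39, 0.44, -3.54]
88 [20.08, 0.54, -1.21, -2.97]
90 [20.38, -0.48, -1.15, -0.08]
92 [20.67, -0.9, -0.96, 0.25]
(20.9667, np.float64(0.6510658088525797), np.float64(-0.38762068555492135), np.float64(0.6879973168502079))
```

View pics/s4.png

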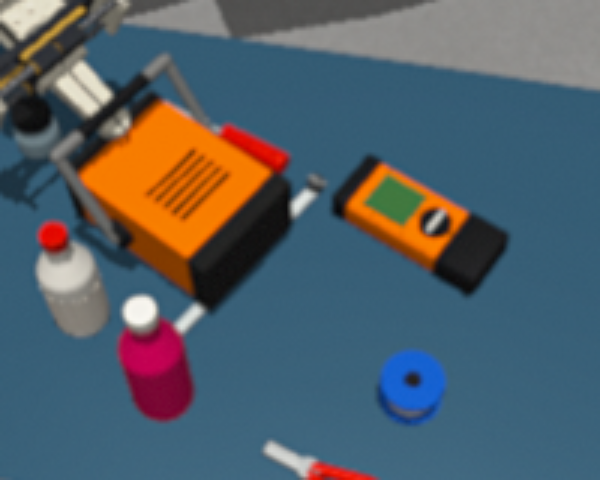

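Held all the way down; contact force vanished at 90°. Withdraw along the finger axis and check.

Run:
```python
from h import *
k=par(91)
for b,v in((0,30),(15,40),(45,60),(130,120)):
    p,q=pose(91,back=b,**k); bot.move_straight(p,q,max_speed=v); print(b,np.round(F(),2))
    if np.linalg.norm(F()[1:])>6: print("STOP");break
bot.move_straight(p+np.array([0,0,120]),max_speed=250)
bot.hold(0.3)
cv2.imwrite("pics/t5.png",cv2.resize(imaging.get_image("top")[110:260,190:390],None,fx=4,fy=4,interpolation=cv2.INTER_CUBIC))
print(F())
```

```text
0 [21.27 -0.34  0.54 -0.58]
15 [21.79 -0.5   0.47  0.67]
45 [22.44 -0.79 -0.18 -0.43]
130 [23.3  -0.32  0.35  0.9 ]
(24.2833, np.float64(-0.3107482983742473), np.float64(-0.369424247631753), np.float64(-0.5913263376073431))
```

View pics/t5.png

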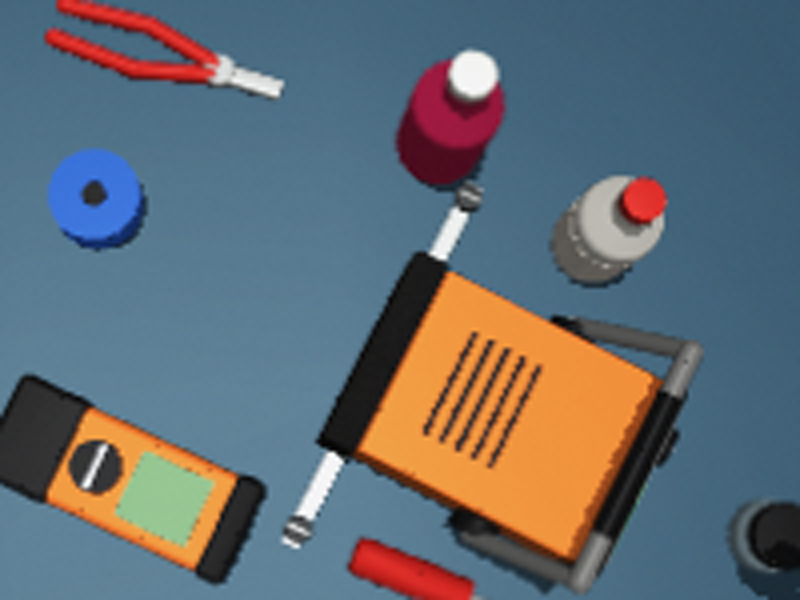

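Run:
```python
from h import *
P=lambda c,z:onz("top",(c[0]/4+190-.375,c[1]/4+110-.375),z)
O=(P((468,195),20)+P((297,528),20))/2
for n,a,b,z in(("rear",(420,252),(320,440),92),("handle",(692,350),(580,582),139)):
    a,b=P(a,z),P(b,z);m=(a+b)/2-O;print(n,"n,u:",m@N,m@U,"len",np.linalg.norm(a-b),"yaw",np.degrees(np.arctan2(*(a-b)[[1,0]])))
```

```text
rear n,u: -13.343471835118871 -5.6704553254258325 len 129.9608022542646 yaw -28.682190614673438
handle n,u: 153.03680308769896 -2.4971257759939647 len 149.34016258420064 yaw -27.690410163031462
```

```bash
python3 -c "
from h import *
ticket.sign_off(); print(bot.state()['t'])"
```

```text
the job is handed in; nothing more can be done
the job is handed in; nothing more can be done
```

The tester now lies on its feet with the handle on top and its rear end still at the stop bar. I handed the job in at about 24 s on the robot's clock, and no verdict was reported.

**What I did:** With the fingers shut, I hooked the tips into the gap behind the handle and pushed the tester over its lower edge. I turned the tool along with it, so the fingers held the handle back all the way down. Once it was down, I drew the fingers out along their own axis.

**Last checks:**
- **Position:** in the last top picture the rear edge is about 13–15 mm behind the bar's centre line (allowed −26 to +12 mm) and about 6 mm off the bar's middle sideways.
- **Squareness:** within about 1° of the bar.
- **Level:** not measured directly. The handle's apparent length of 149 mm, taken at its expected height of 139 mm, fits the tester lying flat.
- **Forces:** the wrist readings, taken after each step, stayed at about 4 N or less. They dropped to noise level at 90° of lean and stayed there with the fingers clear.
- **Bystanders:** those in the cropped pictures look unmoved. The far end of the screwdriver was outside that crop. I did not measure any of them.

No check failed. The cameras disagreed by 1–2 mm on where the handle was at the start, which was within the clearance I had left.

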